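# Start the curing lamp over a sealed medallion

### The arm

A 6-joint arm with a two-finger parallel gripper is mounted at the origin on the work surface. World frame = base frame: x ahead of the robot, y to its left, z up, the work surface at z = 0. Lengths are in mm, angles in rad, forces in N, time in s.
With the tool pointing down it reaches from about 400 to 925 mm from the base axis. Payload 12.5 kg.
Tool frame: the origin (TCP) lies midway between the tips of the shut fingers; the grasp point (between the pads) lies 19 mm behind it; z points along the fingers, y is the line along which they close (so a half turn about z gives the same grasp; the last joint's range is limited). The gripper opens to 95 mm and grips with 3 to 60 N. Pads are 20 mm wide; open, the fingers measure 119 mm over their backs; the gripper's body (75 mm by 180 mm) begins 59 mm behind the grasp point.
Start: joints at [1.234, 0.491, 1.559, -0, 1.092, -0.106], TCP at [142.954, 608.45, 214.661] pointing down, gripper open.
Joint ranges: [-3.1, 3.1], [-0.84, 2.19], [0.05, 2.79], [-1.13, 4.28], [0.06, 2.93], [-2.69, 2.69]. Speed limits (rad/s): [2.22, 2.22, 2.79, 3.14, 3.14, 3.14].

### API

Orientations are given as [roll, pitch, yaw] about the fixed x, y, z axes, in that order (R = Rz(yaw) Ry(pitch) Rx(roll)).
In Python, from cell import env gives the robot as it stands.
- The arm moves only by the tool carry_out, never from a script. Its argument "series" is a list of rows, each a list of 4 numbers: the shift along the world's x, y, z normalised to -1 to 1, where 1 is 5 cm, then the turn about the world's z normalised to -1 to 1, where 1 is 6 degrees. In form: [[x, y, z, turn], ...]. A call has exactly 5 rows; each row shifts and turns the commanded pose from where the row before left it; what a row does not reach is not made up. A row lasts 1/10 s, in which the tool goes at most 50 mm and 8.59 degrees, less where a joint would pass 70% of its speed; a pose out of reach is approached as far as the arm can. A call with a number of a shift or a turn outside -1 to 1 is refused whole. A call with a gripper value outside its range is refused whole. "fingers" is the closure, from -1 (fully open) to 1 (shut), set as the call begins (left out, the last holds). The fingers move at their own pace and stop on an object; the grip force is fixed at half the most. Time passes only in rows, so rows that do not move let the fingers close, or fill a call up. It gives the time, the measured TCP pose, the force, the opening and the grip force at its end, in the units of the state.
- env.state(): the state, without advancing time (a new reading comes with each control period).
- env.read_camera(name): name is "scene" or "side" or "wrist"; returns the picture (420x560x3 uint8, red, green, blue); there is no depth.
- env.calibration(name): a dict with "K" (3x3 intrinsics, pixels), "pose" (4x4, takes a point from camera to world coordinates). Camera axes: x right, y down, z forward; pixel columns grow to the right and rows downward; lengths in mm; the calibration is good to about 2 mm. A picture is of the moment at which its call begins: read the wrist's pose just before it. calibration takes no time and is no camera call; for the wrist camera it gives the pose at the moment of the call.
- env.job_done(): hands the job in; it is judged then, once.
Trained networks look in the newest picture that a camera, given by its name, has taken for a name from the list of things; names that differ only in an ending like _2 or _b are one class to them, and where a whole thing is asked for, a point or a joint stands for the part that bears it (a point fixed in the world has none). Each returns a list of dicts, best first, with "conf" (0 to 1); they miss things now and then, are a little off and sometimes report something else, mostly with a low value. They report only what shows in the picture. A call takes as long as a camera call. They do not tell look-alikes from the thing itself.
- env.look_for(camera, label): "position" ([row, column] as shares, 0 to 1, of the picture: columns of its width, rows of its height, amid what is visible of it).
The state is a dict: "t": time; "joints": joint angles; "qvel": joint speeds; "tau": joint torques, N m; "eef_pos": TCP position; "tcp_rot": TCP orientation; "ft_force": force on the tool from outside, world axes, zero at the start; "moment": the same for the moment, N m; "opening": opening from 0.0 (shut) to 1.0 (fully open); "grip_force": force on a finger pad.
Only numpy, scipy, OpenCV 4.12 (cv2) and the standard library are available. Lean on these libraries where they do the work, as an engineer would, in place of code of your own. Each camera call takes 0.05 s, during which the arm holds its last target. There are 200 camera calls.

### The job

The freshly sealed medallion is already lying under the curing lamp; set the lamp going. With a fingertip lightly tap the round power key, then the longest-time key (the one with three bars), then the wide start key, letting each key come back up before you tap the next. Do not press the other two time keys, do not shove or lift the lamp, and leave the medallion, the cups and the jar where they are.

Things in the scene. Friction and masses are not known exactly. Their poses are not given: they have to be found in the camera images.
- lamp: White bridge-shaped LED curing lamp, loose on rubber feet, 1.6 kg, 200 deep (x) x 240 wide (y) x 104 high, open under its light head. Origin: centre of its underside; z up; its -x side is the front (user's side, facing the robot within 0.55 rad), +y the left seen from there. Five white keys stand 8 proud of the flat top; nothing there is taller. Stands only a light press: never over 20 N.
- key_power (a joint): Travel of the round power key, 26 diameter, at the lamp's left behind the time keys: 0 = up, 0.006 m = fully down. It moves straight down on a spring (1 N to start, 4 N at 2 mm, 7 N at 4 mm, 10 N fully down, then a hard stop) and springs back; a tap counts from 0.002 m.
- key_short (a joint): Travel of the short-time key (one bar, left of the front row, at (-58, 48) in the lamp's frame, 16 x 24): 0 = up, 0.006 m = fully down. Not to be pressed.
- key_medium (a joint): Travel of the medium-time key (two bars, middle of the front row, at (-58, 0) in the lamp's frame, 16 x 24): 0 = up, 0.006 m = fully down. Not to be pressed.
- key_long (a joint): Travel of the longest-time key, 16 (x) x 24 (y), three bars, right of the front row of three time keys: 0 = up, 0.006 m = fully down. It moves straight down on a spring (1 N to start, 4 N at 2 mm, 7 N at 4 mm, 10 N fully down, then a hard stop) and springs back; a tap counts from 0.002 m.
- key_start (a joint): Travel of the wide start key, 26 (x) x 42 (y), at the lamp's right behind the time keys: 0 = up, 0.006 m = fully down. It moves straight down on a spring (1 N to start, 4 N at 2 mm, 7 N at 4 mm, 10 N fully down, then a hard stop) and springs back; a tap counts from 0.002 m.
- key_power_top (a point): Centre of the top face of the power key, at (12, 77, 112) mm in the lamp's frame while the key is up, 8 above the panel; moves with the key. z up.
- key_long_top (a point): Centre of the top face of the longest-time key, at (-58, -48, 112) mm in the lamp's frame while the key is up, 8 above the panel; moves with the key. z up.
- key_start_top (a point): Centre of the top face of the start key, at (12, -77, 112) mm in the lamp's frame while the key is up, 8 above the panel; moves with the key. z up.
- medallion: Round brass-rimmed enamel medallion, 64 diameter x 6 thick, 50 g, lying loose on the lamp's base tray under the light head (tray floor 11 above the table). Origin: centre of its underside, z up.
- cup_a: Empty clear plastic cup, 54 across the rim, 60 high, 30 g, standing loose beside or behind the lamp. Origin: centre of its underside, z up.
- cup_b: Second cup, the same: 54 across the rim, 60 high, 30 g. Origin: centre of its underside, z up.
- jar: Closed glue jar, 52 diameter, 62 high, 120 g, standing loose beside or behind the lamp. Origin: centre of its underside, z up.
Not all that is in view belongs to the job. Leave any turquoise look-alike of the jar alone.

How it is judged:
By the outcome, as a careful person would: the job done as asked, in the order asked, and still so for the second after the job is handed in, with the robot touching nothing.
It also fails if it takes over 40 s, if anything falls off the work surface, if the arm or the gripper's body presses on something with over 40 N, if the wrist force passes 120 N, or if a joint passes its speed limit or range.

## Working session

There is one attempt and no reset: what is moved stays moved. The work goes in short steps, Python scripts to look and compute and a tool call to move; the robot and the scene stay as the last step left them, time stands still between calls to the robot, and variables do not carry over. Pictures are saved under pics/ and viewed, at most 10 in all, crops included, and the job is handed in when it is done.

Besides the shell and the picture viewer there is one more tool, called after "Call:" by a JSON object that holds its "op" and its "data", one argument or row to a line. carry_out: Moves the arm, as the interface text tells. Its arguments: {"type":"object","properties":{"series":{"type":"array","items":{"type":"array","items":{"type":"number","minimum":-1,"maximum":1}}},"fingers":{"type":"number"}},"required":["series"]}

```bash
mkdir -p pics
python3 - <<'E'
from cell import env
import cv2
for n in ["scene","side","wrist"]:
    im=env.read_camera(n); cv2.imwrite(f"pics/{n}0.png",im[:,:,::-1])
    for l in ["key_power_top","key_long_top","key_start_top","lamp","key_short"]:
        print(n,l,[(round(d["position"][0]*420),round(d["position"][1]*560),round(d["conf"],2)) for d in env.look_for(n,l)])
print(env.state())
E
```

```text
scene key_power_top [(209, 232, 0.57)]
scene key_long_top [(259, 199, 0.5)]
scene key_start_top [(270, 229, 0.82), (212, 234, 0.6)]
scene lamp [(254, 228, 0.89)]
scene key_short [(269, 227, 0.61), (222, 200, 0.44), (259, 201, 0.16)]
side key_power_top [(207, 327, 0.64)]
side key_long_top []
side key_start_top [(160, 316, 0.63)]
side lamp [(203, 326, 0.88)]
side key_short [(192, 358, 0.41)]
wrist key_power_top []
wrist key_long_top []
wrist key_start_top []
wrist lamp []
wrist key_short []
{'t': 0.9, 'joints': array([ 1.23439687e+00,  4.90893352e-01,  1.55890925e+00,  8.70592875e-06,
        1.09169367e+00, -1.05602116e-01]), 'qvel': array([ 2.31632220e-04,  8.23923318e-05, -1.79688390e-03,  1.56931894e-03,
       -2.50668063e-04,  6.86916940e-04]), 'tau': array([ 1.41902510e-03, -6.12457323e+01, -2.58447719e+01,  6.95010996e-02,
        4.44317528e-02, -9.52760729e-06]), 'eef_pos': array([142.95309352, 608.44697991, 214.66188594]), 'tcp_rot': array([3.14149599e+00, 2.47691827e-06, 2.91079130e+00]), 'ft_force': array([0.47353605, 0.11215696, 0.56292848]), 'moment': array([-4.55392651e-02,  2.24328251e-02, -2.78586485e-05]), 'grip_force': 0.0, 'opening': 1.002513166330215}
```

Run:
```python
import cv2,numpy as np
a=[cv2.resize(cv2.imread(f"pics/{n}0.png"),(400,300)) for n in ["scene","side","wrist"]]
cv2.imwrite("pics/all.png",np.vstack([np.hstack(a[:2]),np.hstack([a[2],a[2]*0])]))
```

```text
(no output)
```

View pics/scene0.png

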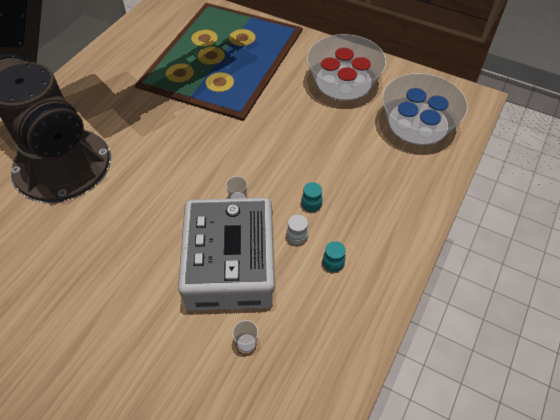

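View pics/side0.png

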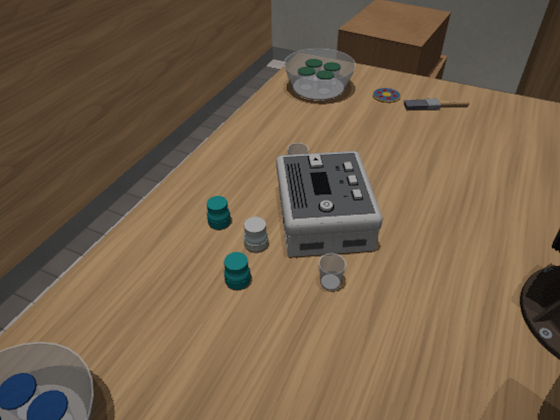

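The scene picture shows the lamp with power (row 210, col 232), time keys (221,201), (240,200), (259,199) and start (269,231). In the side picture they are (205,327), (195,357), (180,352), (167,348) and (160,316). I'll fit the lamp pose from both.

```bash
cat > h.py <<'E'
import numpy as np
from scipy.optimize import least_squares
KEYS=np.array([[12,77,112],[-58,48,112],[-58,0,112],[-58,-48,112],[12,-77,112.]])
def world(p):
    c,s=np.cos(p[2]),np.sin(p[2])
    return KEYS@np.array([[c,-s,0],[s,c,0],[0,0,1]]).T+[p[0],p[1],0]
def proj(cal,P):
    T=np.linalg.inv(cal["pose"]); q=(P@T[:3,:3].T+T[:3,3])@np.array(cal["K"]).T
    return q[:,:2]/q[:,2:]
def fit(obs,p0): # obs: list of (cal, Nx3 [keyidx,row,col])
    def f(p): return np.concatenate([(proj(c,world(p)[o[:,0].astype(int)])-o[:,[2,1]]).ravel() for c,o in obs])
    return least_squares(f,p0,x_scale=[100,100,.3],loss="soft_l1")
E
python3 - <<'E'
from cell import env
from h import *
a=np.array([[0,210,232],[1,221,201],[2,240,200],[3,259,199],[4,269,231]])
b=np.array([[0,205,327],[1,195,357],[2,180,352],[3,167,348],[4,160,316]])
for ob in ([("scene",a)],[("side",b)],[("scene",a),("side",b)]):
    r=fit([(env.calibration(n),o) for n,o in ob],[600,0,0]); print(r.x.round(3),r.fun.round(1))
print(world(r.x).round(1))
T=env.calibration("wrist")["pose"]; print(T.round(2))
E
```

```text
[ 5.56178e+02 -4.80620e+01  5.40000e-01] [ 0.6 -0.4 -0.4  0.3 -0.4 -0.4 -0.4 -0.2  0.8  0.6]
[ 5.52046e+02 -3.80240e+01  5.29000e-01] [-1.   1.   0.3 -0.5  0.7 -0.1  0.4 -0.7 -0.5  0.3]
[ 5.54817e+02 -4.57930e+01  5.38000e-01] [ 0.6 -1.4 -0.3 -0.7 -0.3 -1.5 -0.4 -1.3  0.8 -0.5 -0.5 -1.7  0.3 -3.3
  0.6 -2.7  0.2 -3.1 -0.7 -1.9]
[[ 525.6   26.5  112. ]
 [ 480.4  -34.3  112. ]
 [ 505.   -75.5  112. ]
 [ 529.6 -116.7  112. ]
 [ 604.6 -105.7  112. ]]
[[ 2.3000e-01  9.4000e-01  2.6000e-01  6.9630e+01]
 [ 9.7000e-01 -2.2000e-01 -6.0000e-02  6.2586e+02]
 [-0.0000e+00  2.7000e-01 -9.6000e-01  3.8514e+02]
 [ 0.0000e+00  0.0000e+00  0.0000e+00  1.0000e+00]]
```

Call:
{"op": "carry_out", "data": {
  "series": [
    [0.4, -0.6, 0.06, 0],
    [0.4, -0.6, 0.06, 0],
    [0.4, -0.6, 0.06, 0],
    [0.4, -0.6, 0.06, 0],
    [0.4, -0.6, 0.06, 0]
  ],
  "fingers": 1
}}

```text
t: 1.4
eef_pos: [243.5, 457.2, 229.9]
tcp_rot: [3.141, 0.0, 2.911]
ft_force: [1.3, 0.8, 0.3]
opening: 0.636
grip_force: 0.0
```

Call:
{"op": "carry_out", "data": {
  "series": [
    [0.4, -0.6, 0.06, 0],
    [0.4, -0.6, 0.06, 0],
    [0.4, -0.6, 0.06, 0],
    [0.4, -0.6, 0.06, 0],
    [0.4, -0.6, 0.06, 0]
  ]
}}

```text
t: 1.9
eef_pos: [343.6, 307.2, 245.0]
tcp_rot: [3.141, 0.0, 2.911]
ft_force: [0.7, 0.3, 0.2]
opening: 0.214
grip_force: 0.0
```

Call:
{"op": "carry_out", "data": {
  "series": [
    [0.4, -0.6, 0.06, 0],
    [0.4, -0.6, 0.06, 0],
    [0.4, -0.6, 0.06, 0],
    [0.4, -0.6, 0.06, 0],
    [0.4, -0.6, 0.06, 0]
  ]
}}

```text
t: 2.4
eef_pos: [443.6, 157.1, 260.0]
tcp_rot: [3.141, 0.0, 2.911]
ft_force: [-0.0, 0.2, -0.2]
opening: 0.006
grip_force: 0.0
```

Call:
{"op": "carry_out", "data": {
  "series": [
    [0.4, -0.6, 0.06, 0],
    [0.4, -0.6, 0.06, 0],
    [0.4, -0.6, 0.06, 0],
    [0, -0.6, 0.06, 0],
    [0, 0, 0, 0]
  ]
}}

```text
t: 2.9
eef_pos: [503.4, 35.8, 271.8]
tcp_rot: [-3.141, 0.0, 2.908]
ft_force: [0.2, -0.1, 0.5]
opening: 0.006
grip_force: 0.0
```

Run:
```python
from cell import env
import cv2
from h import *
cal=env.calibration("wrist");im=env.read_camera("wrist"); cv2.imwrite("pics/w1.png",im[:,:,::-1])
np.savez("w1.npz",K=cal["K"],pose=cal["pose"])
print(proj(cal,world([554.8,-45.8,.538])).round()[:,::-1])
print(env.state()["eef_pos"],env.state()["tcp_rot"],env.state()["joints"],env.state()["ft_force"])
```

```text
[[215. 276.]
 [188. 211.]
 [218. 181.]
 [246. 153.]
 [302. 183.]]
[503.0886655   37.20266895 271.68431972] [3.14149051e+00 7.44351380e-05 2.90823194e+00] [-5.72419619e-02  2.59355244e-01  1.76927135e+00  9.75728911e-05
  1.11287488e+00 -1.39472071e+00] [-0.6176856  -0.348406   -0.09985285]
```

View pics/w1.png

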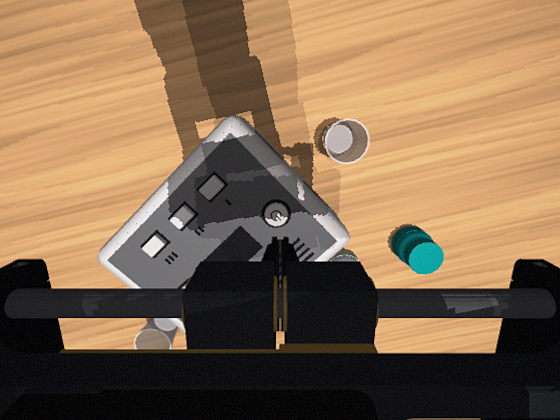

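The wrist picture shows power (row 213, col 275), short (187,211), medium (216,182) and long (244,154). The start key is hidden by the gripper. The prediction agrees to about a pixel, so I'll fit all three.

Run:
```python
from cell import env
from h import *
a=np.array([[0,210,232],[1,221,201],[2,240,200],[3,259,199],[4,269,231]])
b=np.array([[0,205,327],[1,195,357],[2,180,352],[3,167,348],[4,160,316]])
w=np.array([[0,213.5,275.5],[1,187,211],[2,216,182],[3,244,154]])
W=(np.load("w1.npz"),w); S=(env.calibration("scene"),a); D=(env.calibration("side"),b)
for ob in ([W],[W,S],[W,S,D]):
    r=fit(ob,[555,-45,.54]); print(r.x.round(3),r.fun.round(1))
    P=world(r.x); print(P.round(1)[[0,3,4],:2].tolist())
```

```text
[ 5.53145e+02 -4.49240e+01  5.34000e-01] [ 1.2  0.   0.3 -0.8 -0.5  0.2 -0.8  0.6]
[[524.3, 27.5], [527.7, -115.8], [602.7, -105.1]]
[ 5.53697e+02 -4.54330e+01  5.36000e-01] [ 0.8  0.5 -0.1 -0.1 -0.9  0.8 -1.1  1.3  0.4 -1.7 -0.6 -1.1 -0.7 -1.9
 -0.8 -1.7  0.3 -0.8]
[[524.7, 26.9], [528.3, -116.3], [603.3, -105.5]]
[ 5.53623e+02 -4.47640e+01  5.38000e-01] [ 1.3  0.2  0.4 -0.3 -0.4  0.7 -0.6  1.2  0.4 -1.9 -0.5 -1.3 -0.5 -2.1
 -0.6 -1.9  0.5 -1.1 -0.2 -1.3  0.7 -2.8  1.  -2.2  0.5 -2.7 -0.3 -1.5]
[[524.5, 27.5], [528.4, -115.7], [603.4, -104.8]]
```

Call:
{"op": "carry_out", "data": {
  "series": [
    [0.107, -0.051, -0.8, 0],
    [0.107, -0.051, -0.8, 0],
    [0.107, -0.051, -0.8, 0],
    [0.107, -0.051, -0.5, 0],
    [0, 0, 0, 0]
  ]
}}

```text
t: 3.45
eef_pos: [523.2, 29.0, 123.9]
tcp_rot: [-3.141, -0.005, 2.911]
ft_force: [0.2, -0.4, 0.5]
opening: 0.004
grip_force: 0.0
```

Call:
{"op": "carry_out", "data": {
  "series": [
    [0, 0, 0, 0],
    [0, 0, 0, 0],
    [0, 0, 0, 0],
    [0, 0, 0, 0],
    [0, 0, 0, 0]
  ]
}}

```text
t: 3.95
eef_pos: [524.5, 28.3, 127.3]
tcp_rot: [3.141, 0.001, 2.911]
ft_force: [-0.7, 0.3, -0.7]
opening: 0.004
grip_force: 0.0
```

Call:
{"op": "carry_out", "data": {
  "series": [
    [0, -0.02, -0.1, 0],
    [0, 0, -0.08, 0],
    [0, 0, -0.06, 0],
    [0, 0, -0.04, 0],
    [0, 0, -0.04, 0]
  ]
}}

```text
t: 4.45
eef_pos: [524.2, 27.2, 110.4]
tcp_rot: [-3.142, -0.001, 2.911]
ft_force: [-1.7, -0.4, 3.7]
opening: 0.004
grip_force: 1.9
```

Call:
{"op": "carry_out", "data": {
  "series": [
    [0, 0, -0.02, 0],
    [0, 0, 0, 0],
    [0, 0, 0, 0],
    [0, 0, 0, 0],
    [0, 0, 0, 0]
  ]
}}

```text
t: 4.95
eef_pos: [524.3, 27.2, 109.8]
tcp_rot: [3.142, -0.0, 2.911]
ft_force: [-3.6, -1.5, 4.9]
opening: 0.008
grip_force: 2.4
```

Call:
{"op": "carry_out", "data": {
  "series": [
    [0, 0, -0.02, 0],
    [0, 0, 0, 0],
    [0, 0, 0, 0],
    [0, 0, 0, 0],
    [0, 0, 0, 0]
  ]
}}

```text
t: 5.45
eef_pos: [524.2, 27.2, 108.8]
tcp_rot: [3.142, -0.0, 2.911]
ft_force: [-4.3, -0.1, 5.8]
opening: 0.005
grip_force: 3.1
```

Call:
{"op": "carry_out", "data": {
  "series": [
    [0, 0, 0.08, 0],
    [0, 0, 0.1, 0],
    [0, 0, 0.2, 0],
    [0, 0, 0.2, 0],
    [0, 0, 0, 0]
  ]
}}

```text
t: 5.95
eef_pos: [525.1, 27.2, 139.3]
tcp_rot: [3.141, 0.003, 2.911]
ft_force: [-0.6, -0.3, -0.0]
opening: 0.001
grip_force: 0.0
```

Call:
{"op": "carry_out", "data": {
  "series": [
    [0.02, -0.5, 0, 0],
    [0.02, -0.8, 0, 0],
    [0.02, -0.8, 0, 0],
    [0.02, -0.5, 0, 0],
    [0, -0.26, 0, 0]
  ]
}}

```text
t: 6.45
eef_pos: [528.4, -117.6, 137.6]
tcp_rot: [-3.142, 0.0, 2.909]
ft_force: [-0.8, 0.3, 0.4]
opening: 0.004
grip_force: 0.0
```

Call:
{"op": "carry_out", "data": {
  "series": [
    [0, 0, -0.1, 0],
    [0, 0, -0.1, 0],
    [0, 0, 0, 0],
    [0, 0, 0, 0],
    [0, 0, 0, 0]
  ]
}}

```text
t: 6.95
eef_pos: [528.4, -115.0, 127.7]
tcp_rot: [3.141, 0.0, 2.912]
ft_force: [-0.3, -0.0, -1.0]
opening: 0.007
grip_force: 0.0
```

Call:
{"op": "carry_out", "data": {
  "series": [
    [0, -0.02, -0.1, 0],
    [0, 0, -0.08, 0],
    [0, 0, -0.06, 0],
    [0, 0, -0.04, 0],
    [0, 0, -0.04, 0]
  ]
}}

```text
t: 7.45
eef_pos: [528.3, -116.8, 111.4]
tcp_rot: [3.141, -0.0, 2.911]
ft_force: [-0.9, 0.4, 3.3]
opening: 0.004
grip_force: 1.1
```

Call:
{"op": "carry_out", "data": {
  "series": [
    [0, 0, -0.03, 0],
    [0, 0, -0.02, 0],
    [0, 0, 0, 0],
    [0, 0, 0, 0],
    [0, 0, 0, 0]
  ]
}}

```text
t: 7.95
eef_pos: [528.3, -116.8, 109.5]
tcp_rot: [3.142, 0.0, 2.911]
ft_force: [-1.8, 0.0, 4.7]
opening: 0.005
grip_force: 2.6
```

Call:
{"op": "carry_out", "data": {
  "series": [
    [0, 0, -0.02, 0],
    [0, 0, 0, 0],
    [0, 0, 0, 0],
    [0, 0, 0, 0],
    [0, 0, 0, 0]
  ]
}}

```text
t: 8.45
eef_pos: [528.3, -116.8, 108.6]
tcp_rot: [3.142, 0.0, 2.911]
ft_force: [-2.0, 0.9, 6.7]
opening: 0.003
grip_force: 3.3
```

Run:
```python
from cell import env
import cv2
im=env.read_camera("scene"); cv2.imwrite("pics/s2.png",cv2.resize(im[170:330,140:300,::-1],(560,560),interpolation=cv2.INTER_CUBIC))
print(env.state()["ft_force"],env.state()["eef_pos"])
```

```text
[-2.40999904  0.75942652  6.63893609] [ 528.3286549  -116.77987447  108.59863621]
```

View pics/s2.png

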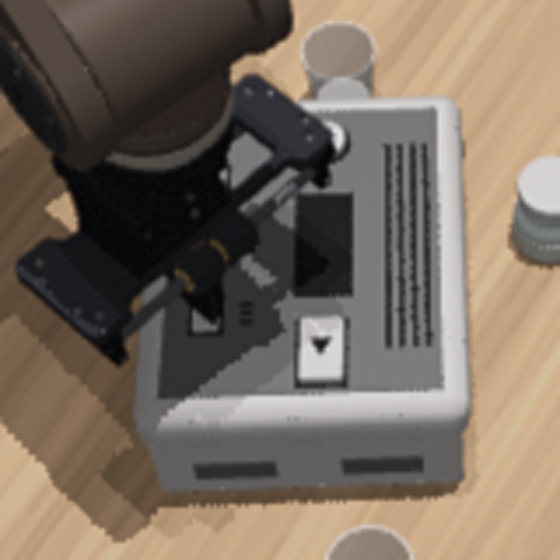

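The crop shows the fingertip on the long key (about row 260, col 199 in the full picture). The start key is still at (269, 232), so the lamp has not moved.

Call:
{"op": "carry_out", "data": {
  "series": [
    [0, 0, 0.08, 0],
    [0, 0, 0.1, 0],
    [0, 0, 0.2, 0],
    [0, 0, 0, 0],
    [0, 0, 0, 0]
  ]
}}

```text
t: 9.0
eef_pos: [528.5, -116.8, 127.5]
tcp_rot: [3.142, 0.001, 2.911]
ft_force: [-0.5, -0.2, -0.2]
opening: 0.002
grip_force: 0.0
```

Call:
{"op": "carry_out", "data": {
  "series": [
    [0.3, 0.06, 0, 0],
    [0.4, 0.06, 0, 0],
    [0.4, 0.06, 0, 0],
    [0.3, 0.05, 0, 0],
    [0.1, 0, 0, 0]
  ]
}}

```text
t: 9.5
eef_pos: [604.2, -105.0, 126.7]
tcp_rot: [3.141, -0.0, 2.911]
ft_force: [-0.2, 0.5, 0.5]
opening: 0.001
grip_force: 0.0
```

Call:
{"op": "carry_out", "data": {
  "series": [
    [0, 0, 0, 0],
    [0, 0, 0, 0],
    [0, 0, 0, 0],
    [0, 0, 0, 0],
    [0, 0, 0, 0]
  ]
}}

```text
t: 10.0
eef_pos: [603.1, -105.4, 127.3]
tcp_rot: [3.142, 0.0, 2.911]
ft_force: [0.3, -0.1, 0.9]
opening: 0.005
grip_force: 0.0
```

Call:
{"op": "carry_out", "data": {
  "series": [
    [0, 0, -0.1, 0],
    [0, 0, -0.08, 0],
    [0, 0, -0.06, 0],
    [0, 0, -0.04, 0],
    [0, 0, -0.04, 0]
  ]
}}

```text
t: 10.5
eef_pos: [603.3, -105.2, 111.0]
tcp_rot: [3.142, -0.0, 2.911]
ft_force: [-1.4, 1.4, 3.2]
opening: 0.004
grip_force: 1.5
```

Call:
{"op": "carry_out", "data": {
  "series": [
    [0, 0, -0.03, 0],
    [0, 0, -0.03, 0],
    [0, 0, 0, 0],
    [0, 0, 0, 0],
    [0, 0, 0, 0]
  ]
}}

```text
t: 11.0
eef_pos: [603.3, -105.2, 108.6]
tcp_rot: [3.142, 0.0, 2.911]
ft_force: [-2.0, -0.1, 6.6]
opening: 0.003
grip_force: 3.2
```

Call:
{"op": "carry_out", "data": {
  "series": [
    [0, 0, 0.08, 0],
    [0, 0, 0.1, 0],
    [0, 0, 0.2, 0],
    [0, 0, 0.6, 0],
    [0, 0, 0.6, 0]
  ]
}}

```text
t: 11.5
eef_pos: [603.2, -105.2, 188.2]
tcp_rot: [3.141, -0.001, 2.911]
ft_force: [0.1, 0.1, 0.6]
opening: 0.006
grip_force: 0.0
```

Call:
{"op": "carry_out", "data": {
  "series": [
    [0, 0, 0.4, 0],
    [0, 0, 0.2, 0],
    [0, 0, 0, 0],
    [0, 0, 0, 0],
    [0, 0, 0, 0]
  ]
}}

```text
t: 12.0
eef_pos: [602.9, -105.1, 215.9]
tcp_rot: [3.141, -0.002, 2.911]
ft_force: [0.5, -0.3, 0.3]
opening: 0.002
grip_force: 0.0
```

Run:
```python
from cell import env
import cv2
im=env.read_camera("side"); cv2.imwrite("pics/d3.png",im[:,:,::-1])
s=env.state();print(s["t"],s["ft_force"],s["eef_pos"])
```

```text
12.05 [ 0.13395208 -0.6471155   0.61510743] [ 602.99361987 -105.16193858  215.98560916]
```

View pics/d3.png

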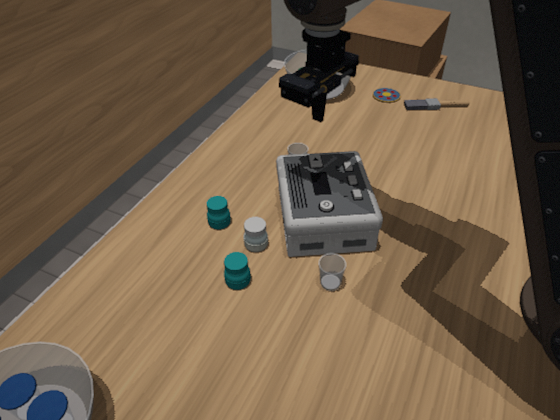

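The lamp is unmoved (power key still at (205,327)), the cups and jar are in place, and the gripper is clear.

```bash
python3 -c "
from cell import env
print(env.job_done())"
```

```text
the job is handed in; nothing more can be done
None
```

I tapped the power, longest-time and start keys in that order, each about 3 mm down at 6–7 N and lifted clear before the next. In the last picture the lamp, cups and jar had not moved; I couldn't see the medallion under the light head. I handed the job in at about 12 s.

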